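# Set out the stirring station

### The job

Set out the stirring station: stand the steel beaker in the middle of the stirrer's round white plate and lay the steel lid squarely on the beaker so that it covers the mouth. Stand the tall brown bottle beside the yellow tube rack, on the stirrer's side, and the squat white jar on the rack's other side, each opposite the middle of the rack's long side with a clear gap of about 30 mm. All four must stand upright and free at the end; leave the small brown bottle, the mortar and the brush where they are.

Things in the scene. Friction and masses are not known exactly. Their poses are not given: they have to be found in the camera images.
- beaker: Origin at the centre of its underside, z up. Open straight-sided stainless steel beaker, loose: outer diameter 62 mm, height 80 mm, wall 3 mm, about 180 g. Can be gripped across its outside. Its start is on the bench.
- lid: Origin at the centre of its underside, z up. Loose flat steel lid for the beaker: disc of diameter 72 mm and thickness 6 mm, with a black knob in its middle (diameter 20 mm, from 6 to 32 mm above the origin). Flat underside with no rim; it simply lies on the beaker. Starts on the bench, knob up.
- bottle: Origin at the centre of its underside, z up. The tall brown glass bottle with a black cap, loose: body diameter 56 mm up to 84 mm high, then a narrowing shoulder, cap of diameter 32 mm, total height 115 mm, about 300 g. Starts standing on the bench.
- jar: Origin at the centre of its underside, z up. Squat white plastic jar with a grey lid, loose: diameter 60 mm up to 50 mm high, grey lid of diameter 57 mm above it, total height 65 mm, about 200 g. Starts standing on the bench.
- stirrer: Magnetic stirrer, fixed: orange box with a round white plate on top, diameter 110 mm, whose upper face is 55 mm above the bench. Origin on the bench under the centre of the plate. The box is 120 mm wide (its y) and in its x reaches from 90 mm before the origin (-x, black control panel with two knobs standing out to 103 mm, facing roughly to the robot) to 60 mm behind it; box top 48 mm. It stands left or right of the middle, the rack on the other side.
- rack: Yellow plastic test tube rack, fixed: 120 mm long (its x, pointing roughly away from the robot) and 70 mm wide (its y, pointing roughly to the robot's left), 60 mm high, with five capped tubes standing up to 85 mm. Origin on the bench under its centre. Its two long sides face along +y and -y; one of them faces towards the stirrer, and the middle of the long side lies on the y axis.
- vial: Origin at the centre of its underside, z up. Bystander: the small brown bottle with a black cap, loose, diameter 38 mm, height 62 mm, of the same look as the tall bottle but about half as high. To be left alone; it may stand anywhere among the task's things at the start.
- mortar: Origin at the centre of its underside, z up. Bystander: white ceramic mortar (open bowl), loose, diameter 100 mm, height 50 mm, standing beyond the stirrer and rack. To be left alone.
- brush: Bystander: brush with a blue handle, loose, 190 mm long, lying on the bench at the robot's right. Its x axis runs along it, handle to -x. To be left alone.
Mind the look-alikes: they are no part of the job. What is shaped like the lid but purple, red or turquoise is not meant.

How it is judged:
At the end, for the whole second after the job is handed in: Beaker on the plate within 14 mm of its centre; lid on its rim within 9 mm of its axis; tall bottle on the bench on the rack's stirrer side, jar on the other, each within 15 mm of the rack's middle line, gap 15 to 45 mm; all upright within 0.1 rad, released, at rest (under 20 mm/s) (horizontal distance between beaker and stirrer below 0.014 m and height (world z) of beaker between 0.05 and 0.06 m and horizontal distance between lid and beaker below 0.009 m and z of lid in the frame of beaker between 0.076 and 0.085 m and x of bottle in the frame of rack between -0.015 and 0.015 m and (y of bottle in the frame of rack between 0.078 and 0.108 m or y of bottle in the frame of rack between -0.108 and -0.078 m) and horizontal distance between bottle and stirrer below 0.3 m and height (world z) of bottle between -0.004 and 0.006 m and x of jar in the frame of rack between -0.015 and 0.015 m and (y of jar in the frame of rack between 0.08 and 0.11 m or y of jar in the frame of rack between -0.11 and -0.08 m) and horizontal distance between jar and stirrer above 0.3 m and height (world z) of jar between -0.004 and 0.006 m and angle between each of beaker, lid, bottle, jar's own z axis and vertical below 0.1 rad and linear speed of each of beaker, lid, bottle, jar below 0.02 m/s); the robot touches nothing.
It fails at once if the small brown bottle is moved by more than 20 mm (distance of vial from where it was at the start of the episode above 0.02 m).
It fails at once if the mortar is moved by more than 20 mm (distance of mortar from where it was at the start of the episode above 0.02 m).
It fails at once if the brush is moved by more than 20 mm (distance of brush from where it was at the start of the episode above 0.02 m).
It also fails if it takes over 120 s, if anything falls off the work surface, if the arm or the gripper's body presses on something with over 40 N, if the wrist force passes 120 N, or if a joint passes its speed limit or range.

### The arm

A 7-joint arm with a two-finger parallel gripper is mounted at the origin on the work surface. World frame = base frame: x ahead of the robot, y to its left, z up, the work surface at z = 0. Lengths are in m, angles in rad, forces in N, time in s.
With the tool pointing down it reaches from about 0.35 to 0.9 m from the base axis. Payload 8.1 kg.
Tool frame: the origin (TCP) lies at the very end of the fingers, on their centre line; the grasp point (between the pads) lies tcp_to_grasp behind it (tcp_to_grasp is the distance from the TCP to the grasp point, in m); z points along the fingers, y is the line along which they close (so a half turn about z gives the same grasp; the last joint's range is limited). The gripper opens to 85 mm and grips with 20 to 120 N. Pads are 22 mm wide; open, the fingers measure 114 mm over their backs; the gripper's body (76 mm by 85 mm) begins 54 mm behind the grasp point. The pads swing forward as they close: fully open they stand 13 mm farther back than shut.
Start: joints at [1.054, 0.434, 0.025, 1.573, -0.012, 1.134, -0.075], TCP at [0.251, -0.572, 0.231] pointing down, gripper open.
Joint ranges: [-2.62, 2.62], [-0.44, 2.09], [-1.27, 1.32], [0.08, 2.57], [-1.32, 4.46], [0.12, 2], [-2.74, 2.74]. Speed limits (rad/s): [2.22, 2.22, 3.01, 3.01, 3.14, 3.14, 3.14].

### API

Orientations are given as a 3x3 rotation matrix whose columns are the frame's x, y, z axes.
In Python, from bench import * gives the robot as it stands. The module is installed in compiled form; this text tells all that it offers.
- The arm moves only by the shell command python3 -m crank 'ROWS'. ROWS is JSON, a list of rows, each an object of numbers: "hand": the opening in per cent of the stroke, from 0 (shut) to 100 (fully open); "x", "y", "z": the shift along the tool's x, y, z in m; "rx", "ry", "rz": the turn, a rotation vector about the tool's x, y, z in degrees. A call has exactly 10 rows; each row is the pose to reach, as a shift and turn from the pose commanded when the call began, along the tool's axes at that moment; what a row does not reach only later rows make up. A row lasts 1/10 s, in which the tool goes at most 50 mm and 8.59 degrees, less where a joint would pass 70% of its speed; a pose out of reach is approached as far as the arm can. A call with a gripper value outside its range is refused whole. The fingers move at their own pace and stop on an object; the grip force is fixed at half the most. Time passes only in rows, so rows that repeat a pose let the fingers close, or fill a call up. It gives the time, the measured TCP pose, the force, the opening and the grip force at its end, in the units of the state.
- read_state(): the state, without advancing time (a new reading comes with each control period).
- get_image(name): name is "side" or "top"; returns a dict with "color" (480x640x3 uint8, blue, green, red), "range_z" (480x640 float32, m along the optical axis (not along the pixel's ray), 0 where there is no reading), "vfov" (degrees; the focal length in pixels is half the picture's height over the tangent of half this angle, whatever the lens; pixels are square), "cx", "cy" (the principal point, pixels), "world_from_camera" (4x4, takes a point from camera to world coordinates). Camera axes: x right, y up, looking along -z (the intrinsics and any distortion apply to the point x, -y, -z); pixel columns grow to the right and rows downward; lengths in m; the calibration is good to about 2 mm. A picture is of the moment at which its call begins.
- job_done(): hands the job in; it is judged then, once.
Trained networks look in a picture, given as the dict that the camera call returned (one of the last four; its "shot" number tells which), for a name from the list of things; names that differ only in an ending like _2 or _b are one class to them, and where a whole thing is asked for, a point or a joint stands for the part that bears it (a point fixed in the world has none). Each returns a list of dicts, best first, with "score" (0 to 1); they miss things now and then, are a little off and sometimes report something else, mostly with a low value. They report only what shows in the picture. A call takes as long as a camera call. They do not tell look-alikes from the thing itself.
- boxes_of(picture, query): "point" ([x, y, z] in m, in world coordinates, good to about 4 mm: the middle of the surface that is visible of it).
- regions_of(picture, query): "region" (480x640 bool, what is visible of it).
The state is a dict: "t": time; "qpos": joint angles; "joint_velocities": joint speeds; "effort": joint torques, N m; "tool_pos": TCP position; "tool_rot": TCP orientation; "force": force on the tool from outside, world axes, zero at the start; "ft_torque": the same for the moment, N m; "width": finger opening in m; "gripper_force": force on a finger pad.
Only numpy, scipy, OpenCV 4.12 (cv2) and the standard library are available. Lean on these libraries where they do the work, as an engineer would, in place of code of your own. Each camera call takes 0.05 s, during which the arm holds its last target. There are 200 camera calls.

## Working session

There is one attempt and no reset: what is moved stays moved. The work goes in short steps, Python scripts to look and compute and a shell command to move; the robot and the scene stay as the last step left them, time stands still between calls to the robot, and variables do not carry over. Pictures are saved under pics/ and viewed, at most 14 in all, crops included, and the job is handed in when it is done.

```bash
mkdir -p pics; cat > h.py <<'E'
import numpy as np, cv2
from bench import *
def cloud(p):
    z=p["range_z"]; f=240/np.tan(np.radians(p["vfov"])/2)
    v,u=np.mgrid[0:480,0:640]
    P=np.stack([(u-p["cx"])/f*z,-(v-p["cy"])/f*z,-z],-1)
    T=p["world_from_camera"]; W=P@T[:3,:3].T+T[:3,3]; W[z==0]=np.nan
    return W
E
python3 - <<'E'
from h import *
s=read_state(); print(s["tool_rot"].tolist() if hasattr(s["tool_rot"],'tolist') else s["tool_rot"],s["tool_pos"],s["width"],s["t"])
print(tcp_to_grasp)
for n in("top","side"):
    p=get_image(n); cv2.imwrite(f"pics/{n}0.png",p["color"]); W=cloud(p)
    print(n,p["vfov"],np.round(p["world_from_camera"],2).tolist(),[k for k in p])
    for q in "beaker lid bottle jar stirrer rack vial mortar brush".split():
        print(q,[(np.round(b["point"],3).tolist(),round(b["score"],2)) for b in boxes_of(p,q)][:5])
E
```

```text
[[0.9156253307855641, 0.40203195798704333, -0.0007472489082369862], [0.4020326239359213, -0.9156243841281051, 0.0013253230650043446], [-0.00015137709460579852, -0.0015139178091041069, -0.9999988425682512]] [ 0.2510513  -0.57182514  0.2305497 ] 0.08539952279081942 0.0
0.0187
top 46.03727597465564 [[0.01, 0.98, -0.19, 0.31], [-1.0, 0.01, 0.0, -0.09], [0.0, 0.19, 0.98, 1.27], [0.0, 0.0, 0.0, 1.0]] ['color', 'range_z', 'vfov', 'cx', 'cy', 'world_from_camera', 'shot']
beaker [([0.599, 0.365, 0.04], 0.59)]
lid [([0.443, -0.379, 0.008], 0.92), ([0.413, -0.267, 0.005], 0.87), ([0.573, -0.279, 0.008], 0.84), ([0.327, -0.392, 0.003], 0.69), ([0.433, 0.366, 0.086], 0.21)]
bottle [([0.437, 0.365, 0.087], 0.57), ([0.443, -0.378, 0.007], 0.27)]
jar [([0.442, 0.03, 0.063], 0.85)]
stirrer [([0.549, -0.14, 0.049], 0.77)]
rack [([0.571, 0.18, 0.049], 0.76)]
vial [([0.608, -0.365, 0.046], 0.82), ([0.568, 0.179, 0.048], 0.19)]
mortar [([0.789, -0.057, 0.025], 0.89)]
brush [([0.43, -0.499, 0.015], 0.87)]
side 53.924607071405354 [[-0.92, 0.23, -0.32, 0.16], [-0.39, -0.53, 0.75, 0.93], [0.01, 0.82, 0.57, 0.8], [0.0, 0.0, 0.0, 1.0]] ['color', 'range_z', 'vfov', 'cx', 'cy', 'world_from_camera', 'shot']
beaker [([0.594, 0.369, 0.048], 0.91), ([0.779, -0.068, 0.034], 0.52)]
lid [([0.327, -0.38, 0.005], 0.84), ([0.443, -0.369, 0.009], 0.77), ([0.412, -0.255, 0.008], 0.75), ([0.58, -0.271, 0.01], 0.44)]
bottle [([0.438, 0.395, 0.076], 0.89)]
jar [([0.443, 0.054, 0.05], 0.79), ([0.608, -0.354, 0.034], 0.37)]
stirrer [([0.549, -0.106, 0.047], 0.57)]
rack [([0.557, 0.2, 0.042], 0.61)]
vial [([0.607, -0.355, 0.035], 0.74)]
mortar [([0.776, -0.069, 0.035], 0.95)]
brush [([0.425, -0.493, 0.016], 0.63), ([0.776, -0.07, 0.037], 0.59)]
```

View pics/top0.png

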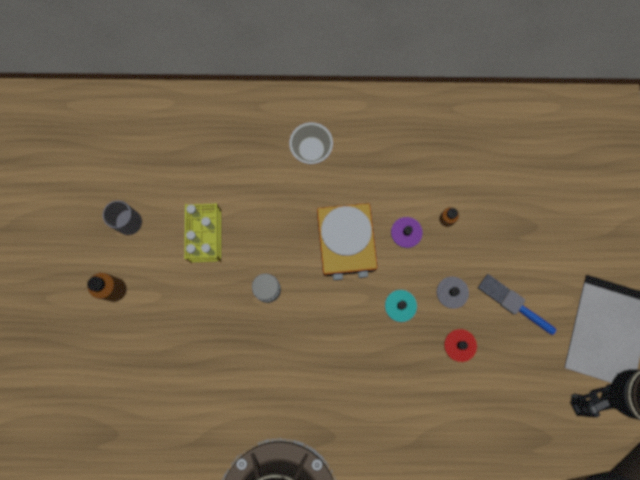

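View pics/side0.png

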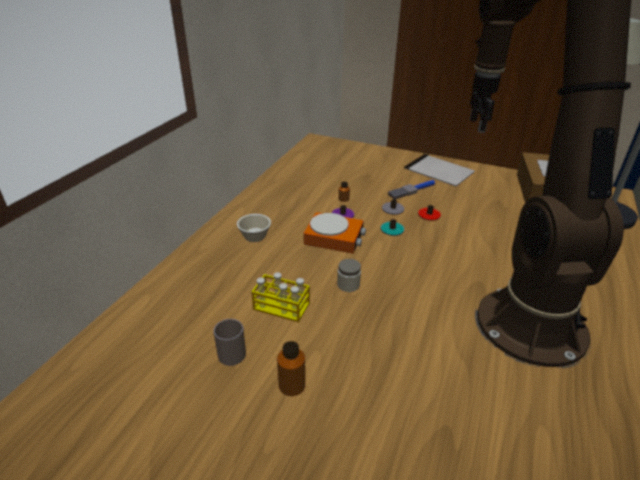

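The steel lid candidates in the top view are grey (453,292), purple (407,232), turquoise (401,306) and red (461,345). Grey is the only one that looks like bare steel. I'll confirm that in a crop while fitting the poses.

```bash
cat > m.py <<'E'
from h import *
from scipy.optimize import least_squares
def tops(p,q,zlo,zhi,near=None):
    """xy of region points in a height band"""
    W=cloud(p)
    for r in regions_of(p,q):
        m=cv2.dilate(r["region"].astype(np.uint8),np.ones((3,3)))>0
        P=W[m]; P=P[(P[:,2]>zlo)&(P[:,2]<zhi)]
        if len(P)<8: continue
        if near is not None and np.hypot(*(np.median(P[:,:2],0)-near))>.06: continue
        return P,r["score"]
    return None,0
def circ(P):
    (c,r)=cv2.minEnclosingCircle(P[:,:2].astype(np.float32)); return np.round(c,4),round(r,4),len(P),np.round(np.median(P[:,2]),4)
E
python3 - <<'E'
from m import *
for n in("top","side"):
    p=get_image(n)
    if n=="top":
        c=p["color"][180:380,360:500]; cv2.imwrite("pics/crop.png",cv2.resize(c,None,fx=3,fy=3,interpolation=2))
    for q,a,b,near in [("beaker",.07,.088,(.6,.365)),("lid",.025,.038,(.443,-.379)),("lid",.001,.010,(.443,-.379)),("bottle",.105,.122,(.43,.37)),("bottle",.02,.08,(.43,.37)),("jar",.058,.07,(.44,.03)),("jar",.005,.05,(.44,.03)),("vial",.055,.07,None),("mortar",.04,.06,None),("stirrer",.0515,.062,None),("stirrer",.04,.0515,None),("rack",.05,.067,None),("rack",.07,.09,None)]:
        P,s=tops(p,q,a,b,near)
        if P is None: print(n,q,None); continue
        rect=cv2.minAreaRect(P[:,:2].astype(np.float32)*1000) if q in("rack","stirrer") else ""
        print(n,q,circ(P),round(s,2),rect)
E
```

```text
top beaker (array([0.5991, 0.3586]), 0.0326, 213, np.float64(0.0775)) 0.85 
top lid (array([ 0.4442, -0.3785]), 0.0103, 67, np.float64(0.0316)) 0.96 
top lid (array([ 0.4432, -0.3791]), 0.0389, 706, np.float64(0.0059)) 0.96 
top bottle (array([0.4428, 0.3777]), 0.0172, 212, np.float64(0.114)) 0.59 
top bottle (array([0.4428, 0.3772]), 0.0283, 267, np.float64(0.0507)) 0.59 
top jar (array([0.4462, 0.0351]), 0.0284, 542, np.float64(0.0646)) 0.63 
top jar (array([0.4453, 0.0327]), 0.0324, 88, np.float64(0.0364)) 0.63 
top vial (array([ 0.6118, -0.3716]), 0.0123, 95, np.float64(0.0618)) 0.6 
top mortar (array([ 0.7766, -0.0593]), 0.0498, 470, np.float64(0.0481)) 0.9 
top stirrer (array([ 0.5555, -0.1422]), 0.0882, 1848, np.float64(0.0548)) 0.72 ((556.7318115234375, -139.748779296875), (145.77713012695312, 115.756103515625), 5.781066417694092)
top stirrer (array([ 0.5569, -0.1402]), 0.0935, 1784, np.float64(0.0476)) 0.72 ((553.1292114257812, -140.66339111328125), (159.25192260742188, 120.0434799194336), 6.079708576202393)
top rack (array([0.5679, 0.1786]), 0.0702, 700, np.float64(0.0583))
[... 913 characters left out ...]
 (array([ 0.5544, -0.1313]), 0.0892, 671, np.float64(0.0555)) 0.66 ((556.2947387695312, -135.18255615234375), (142.37728881835938, 119.10003662109375), 5.784336566925049)
side stirrer (array([ 0.5598, -0.1377]), 0.0941, 646, np.float64(0.0482)) 0.66 ((555.5516967773438, -137.32711791992188), (157.5796356201172, 126.642333984375), 6.537465572357178)
side rack (array([0.5684, 0.1819]), 0.07, 636, np.float64(0.0588)) 0.58 ((569.495849609375, 181.47006225585938), (123.03934478759766, 75.31751251220703), 3.490488290786743)
side rack (array([0.5683, 0.1826]), 0.0545, 320, np.float64(0.0838)) 0.58 ((569.0159912109375, 181.86618041992188), (104.25936889648438, 52.57059860229492), 3.4177751541137695)
```

View pics/crop.png

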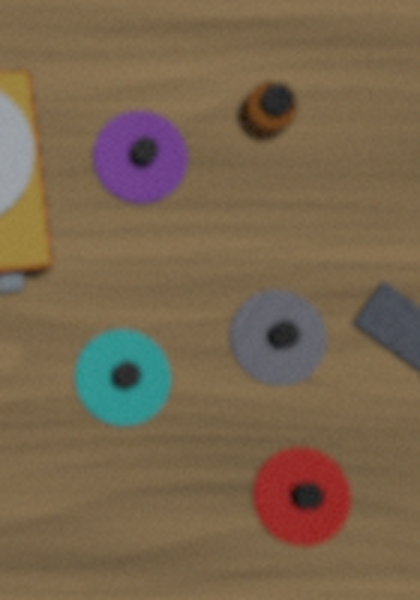

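Crop: the disc at (278,337) is plain grey steel with a black knob. The others are purple, turquoise and red, so the grey one at world (0.443,-0.379) is the lid. Next I'll refine the plate centre and the beaker.

```bash
python3 - <<'E'
from m import *
for n in("top","side"):
    p=get_image(n); W=cloud(p); hsv=cv2.cvtColor(p["color"],cv2.COLOR_BGR2HSV)
    with np.errstate(invalid='ignore'):
        m=(hsv[...,1]<60)&(abs(W[...,2]-.055)<.006)&(np.hypot(W[...,0]-.56,W[...,1]+.14)<.1)
        m=cv2.morphologyEx(m.astype(np.uint8),cv2.MORPH_OPEN,np.ones((5,5)))
        P=W[m>0]; print(n,"plate",circ(P),P[:,:2].mean(0),len(P))
        for nm,c,a,b in[("beaker",(.6,.362),.07,.09),("bottle",(.443,.379),.1,.12),("jar",(.447,.035),.055,.072)]:
            P=W[(W[...,2]>a)&(W[...,2]<b)&(np.hypot(W[...,0]-c[0],W[...,1]-c[1])<.045)]
            print(n,nm,circ(P),(P[:,:2].max(0)+P[:,:2].min(0))/2,np.ptp(P[:,:2],0))
E
```

```text
top plate (array([ 0.5729, -0.139 ]), 0.0557, 1754, np.float64(0.0548)) [ 0.5717109  -0.13793821] 1754
top beaker (array([0.5993, 0.3584]), 0.0323, 202, np.float64(0.078)) [0.59815829 0.3575683 ] [0.0617165  0.06205841]
top bottle (array([0.4438, 0.3778]), 0.0162, 220, np.float64(0.1136)) [0.44371424 0.3778927 ] [0.03136268 0.03203826]
top jar (array([0.4463, 0.0351]), 0.0287, 556, np.float64(0.0645)) [0.4458749 0.0351145] [0.0560072  0.05603146]
side plate (array([ 0.5717, -0.1349]), 0.0574, 631, np.float64(0.0556)) [ 0.57198542 -0.13289108] 631
side beaker (array([0.599, 0.361]), 0.033, 279, np.float64(0.0775)) [0.59912241 0.36060905] [0.06017026 0.06298951]
side bottle (array([0.4442, 0.3814]), 0.0164, 246, np.float64(0.1147)) [0.44408338 0.38158723] [0.03081582 0.03101113]
side jar (array([0.4458, 0.0384]), 0.0301, 310, np.float64(0.0653)) [0.447518   0.03839993] [0.05409153 0.05996333]
```

```bash
python3 -m crank '[{"x":0.03,"y":-0.03,"rz":-7,"hand":100},{"x":0.065,"y":-0.065,"rz":-14,"hand":100},{"x":0.1,"y":-0.1,"rz":-21,"hand":100},{"x":0.135,"y":-0.135,"rz":-28,"hand":100},{"x":0.17,"y":-0.17,"rz":-35,"hand":100},{"x":0.205,"y":-0.205,"rz":-42,"hand":100},{"x":0.24,"y":-0.24,"rz":-49,"hand":100},{"x":0.275,"y":-0.275,"rz":-56,"hand":100},{"x":0.305,"y":-0.305,"rz":-62,"hand":100},{"x":0.33,"y":-0.335,"rz":-66.3,"hand":100}]'; cat > s.py <<'E'
from h import *
s=read_state();print(round(s["t"],2),np.round(s["tool_pos"],4),np.round(s["tool_rot"],3).tolist(),"w",round(s["width"],4),"gf",s["gripper_force"],"F",np.round(s["force"],1),"q",np.round(s["qpos"],2))
E
python3 s.py
```

```text
2.5 [ 0.2513 -0.5723  0.2313] [[0.916, 0.402, -0.0], [0.402, -0.916, 0.0], [-0.0, -0.0, -1.0]] w 0.0856 gf 0.0 F [-0.5 -0.   0.2] q [ 1.05  0.43  0.02  1.57 -0.01  1.13 -0.08]schema error: expected keys hand, x, y, z, rx, ry, rz
```

```bash
python3 -m crank '[{"x":0.03,"y":-0.03,"z":0,"rx":0,"ry":0,"rz":-7,"hand":100},{"x":0.065,"y":-0.065,"z":0,"rx":0,"ry":0,"rz":-14,"hand":100},{"x":0.1,"y":-0.1,"z":0,"rx":0,"ry":0,"rz":-21,"hand":100},{"x":0.135,"y":-0.135,"z":0,"rx":0,"ry":0,"rz":-28,"hand":100},{"x":0.17,"y":-0.17,"z":0,"rx":0,"ry":0,"rz":-35,"hand":100},{"x":0.205,"y":-0.205,"z":0,"rx":0,"ry":0,"rz":-42,"hand":100},{"x":0.24,"y":-0.24,"z":0,"rx":0,"ry":0,"rz":-49,"hand":100},{"x":0.275,"y":-0.275,"z":0,"rx":0,"ry":0,"rz":-56,"hand":100},{"x":0.305,"y":-0.305,"z":0,"rx":0,"ry":0,"rz":-62,"hand":100},{"x":0.33,"y":-0.335,"z":0,"rx":0,"ry":0,"rz":-66.3,"hand":100}]'; cat > s.py <<'E'
from h import *
s=read_state();print(round(s["t"],2),np.round(s["tool_pos"],4),np.round(s["tool_rot"],3).tolist(),"w",round(s["width"],4),"gf",s["gripper_force"],"F",np.round(s["force"],1),"q",np.round(s["qpos"],2))
E
python3 s.py
```

```text
t: 3.5
tool_pos: [0.4196, -0.1308, 0.2317]
tool_rot: [[-0.005, 1.0, 0.001], [1.0, 0.005, -0.0], [-0.0, 0.001, -1.0]]
force: [-0.2, -1.0, -0.4]
width: 0.0855
gripper_force: 0.0
3.5 [ 0.4196 -0.1308  0.2317] [[-0.005, 1.0, 0.001], [1.0, 0.005, -0.0], [-0.0, 0.001, -1.0]] w 0.0855 gf 0.0 F [-0.2 -1.  -0.4] q [ 0.57  0.17 -0.44  1.97  0.08  1.02  0.1 ]
```

```bash
python3 -m crank '[{"x":0.04,"y":0.015,"z":0,"rx":0,"ry":0,"rz":0,"hand":100},{"x":0.085,"y":0.031,"z":0,"rx":0,"ry":0,"rz":0,"hand":100},{"x":0.13,"y":0.048,"z":0,"rx":0,"ry":0,"rz":0,"hand":100},{"x":0.175,"y":0.064,"z":0,"rx":0,"ry":0,"rz":0,"hand":100},{"x":0.22,"y":0.081,"z":0,"rx":0,"ry":0,"rz":0,"hand":100},{"x":0.265,"y":0.097,"z":0,"rx":0,"ry":0,"rz":0,"hand":100},{"x":0.31,"y":0.114,"z":0,"rx":0,"ry":0,"rz":0,"hand":100},{"x":0.355,"y":0.13,"z":0.01,"rx":0,"ry":0,"rz":0,"hand":100},{"x":0.4,"y":0.147,"z":0.03,"rx":0,"ry":0,"rz":0,"hand":100},{"x":0.44,"y":0.161,"z":0.05,"rx":0,"ry":0,"rz":0,"hand":100}]'; python3 s.py
```

```text
t: 4.5
tool_pos: [0.5808, 0.3092, 0.181]
tool_rot: [[0.0, 1.0, 0.001], [1.0, -0.0, 0.0], [0.0, 0.001, -1.0]]
force: [0.8, 0.1, 0.8]
width: 0.0853
gripper_force: 0.0
4.5 [0.5808 0.3092 0.181 ] [[0.0, 1.0, 0.001], [1.0, -0.0, 0.0], [0.0, 0.001, -1.0]] w 0.0853 gf 0.0 F [0.8 0.1 0.8] q [-0.23  0.59 -0.54  1.51  0.32  1.13 -0.84]
```

```bash
python3 -m crank '[{"x":0.03,"y":0.01,"z":0.01,"rx":0,"ry":0,"rz":0,"hand":100},{"x":0.05,"y":0.018,"z":0.025,"rx":0,"ry":0,"rz":0,"hand":100},{"x":0.05,"y":0.018,"z":0.05,"rx":0,"ry":0,"rz":0,"hand":100},{"x":0.05,"y":0.018,"z":0.08,"rx":0,"ry":0,"rz":0,"hand":100},{"x":0.05,"y":0.018,"z":0.11,"rx":0,"ry":0,"rz":0,"hand":100},{"x":0.05,"y":0.018,"z":0.135,"rx":0,"ry":0,"rz":0,"hand":100},{"x":0.05,"y":0.018,"z":0.15,"rx":0,"ry":0,"rz":0,"hand":100},{"x":0.05,"y":0.018,"z":0.15,"rx":0,"ry":0,"rz":0,"hand":50},{"x":0.05,"y":0.018,"z":0.15,"rx":0,"ry":0,"rz":0,"hand":20},{"x":0.05,"y":0.018,"z":0.15,"rx":0,"ry":0,"rz":0,"hand":20}]'
```

```text
t: 5.5
tool_pos: [0.5986, 0.3579, 0.033]
tool_rot: [[0.0, 1.0, 0.002], [1.0, -0.0, 0.001], [0.001, 0.002, -1.0]]
force: [0.4, 0.5, -1.3]
width: 0.0601
gripper_force: 64.9
```

```bash
python3 -m crank '[{"x":0,"y":0,"z":0,"rx":0,"ry":0,"rz":0,"hand":0},{"x":0,"y":0,"z":0,"rx":0,"ry":0,"rz":0,"hand":0},{"x":0,"y":0,"z":0,"rx":0,"ry":0,"rz":0,"hand":0},{"x":0,"y":0,"z":0,"rx":0,"ry":0,"rz":0,"hand":0},{"x":0,"y":0,"z":-0.02,"rx":0,"ry":0,"rz":0,"hand":0},{"x":0,"y":0,"z":-0.05,"rx":0,"ry":0,"rz":0,"hand":0},{"x":0,"y":0,"z":-0.09,"rx":0,"ry":0,"rz":0,"hand":0},{"x":0,"y":0,"z":-0.13,"rx":0,"ry":0,"rz":0,"hand":0},{"x":0,"y":0,"z":-0.16,"rx":0,"ry":0,"rz":0,"hand":0},{"x":0,"y":0,"z":-0.17,"rx":0,"ry":0,"rz":0,"hand":0}]'; python3 s.py
```

```text
t: 6.5
tool_pos: [0.5987, 0.3583, 0.2051]
tool_rot: [[-0.0, 1.0, 0.004], [1.0, 0.0, 0.003], [0.003, 0.004, -1.0]]
force: [-0.8, 0.7, -2.1]
width: 0.0599
gripper_force: 65.3
6.5 [0.5987 0.3583 0.2051] [[-0.0, 1.0, 0.004], [1.0, 0.0, 0.003], [0.003, 0.004, -1.0]] w 0.0599 gf 65.30952416360378 F [-0.8  0.7 -2.1] q [-0.3   0.63 -0.53  1.38  0.33  1.22 -0.86]
```

```bash
python3 -m crank '[{"x":-0.03,"y":-0.002,"z":0,"rx":0,"ry":0,"rz":0,"hand":0},{"x":-0.075,"y":-0.004,"z":0,"rx":0,"ry":0,"rz":0,"hand":0},{"x":-0.12,"y":-0.007,"z":0,"rx":0,"ry":0,"rz":0,"hand":0},{"x":-0.167,"y":-0.01,"z":0,"rx":0,"ry":0,"rz":0,"hand":0},{"x":-0.215,"y":-0.013,"z":0,"rx":0,"ry":0,"rz":0,"hand":0},{"x":-0.263,"y":-0.015,"z":0,"rx":0,"ry":0,"rz":0,"hand":0},{"x":-0.311,"y":-0.018,"z":0,"rx":0,"ry":0,"rz":0,"hand":0},{"x":-0.36,"y":-0.02,"z":0,"rx":0,"ry":0,"rz":0,"hand":0},{"x":-0.405,"y":-0.023,"z":0.01,"rx":0,"ry":0,"rz":0,"hand":0},{"x":-0.445,"y":-0.025,"z":0.02,"rx":0,"ry":0,"rz":0,"hand":0}]'; python3 s.py
```

```text
t: 7.5
tool_pos: [0.5717, -0.0908, 0.1801]
tool_rot: [[0.001, 1.0, -0.001], [1.0, -0.001, -0.001], [-0.001, -0.001, -1.0]]
force: [0.3, -0.5, -0.6]
width: 0.06
gripper_force: 65.5
7.5 [ 0.5717 -0.0908  0.1801] [[0.001, 1.0, -0.001], [1.0, -0.001, -0.001], [-0.001, -0.001, -1.0]] w 0.06 gf 65.50971167162061 F [ 0.3 -0.5 -0.6] q [ 0.43  0.46 -0.52  1.72  0.26  1.03 -0.18]
```

```bash
python3 -m crank '[{"x":-0.02,"y":0,"z":0.01,"rx":0,"ry":0,"rz":0,"hand":0},{"x":-0.04,"y":0,"z":0.02,"rx":0,"ry":0,"rz":0,"hand":0},{"x":-0.048,"y":0,"z":0.04,"rx":0,"ry":0,"rz":0,"hand":0},{"x":-0.048,"y":0,"z":0.06,"rx":0,"ry":0,"rz":0,"hand":0},{"x":-0.048,"y":0,"z":0.075,"rx":0,"ry":0,"rz":0,"hand":0},{"x":-0.048,"y":0,"z":0.08,"rx":0,"ry":0,"rz":0,"hand":0},{"x":-0.048,"y":0,"z":0.085,"rx":0,"ry":0,"rz":0,"hand":0},{"x":-0.048,"y":0,"z":0.085,"rx":0,"ry":0,"rz":0,"hand":0},{"x":-0.048,"y":0,"z":0.085,"rx":0,"ry":0,"rz":0,"hand":0},{"x":-0.048,"y":0,"z":0.085,"rx":0,"ry":0,"rz":0,"hand":0}]'; python3 s.py
```

```text
t: 8.5
tool_pos: [0.5733, -0.1358, 0.0971]
tool_rot: [[-0.0, 1.0, 0.001], [1.0, 0.0, -0.0], [-0.0, 0.001, -1.0]]
force: [-0.3, 0.6, -2.1]
width: 0.0598
gripper_force: 65.5
8.5 [ 0.5733 -0.1358  0.0971] [[-0.0, 1.0, 0.001], [1.0, 0.0, -0.0], [-0.0, 0.001, -1.0]] w 0.0598 gf 65.49139861017466 F [-0.3  0.6 -2.1] q [ 0.47  0.57 -0.47  1.78  0.33  0.87 -0.15]
```

Lower the last ~9 mm, release slowly, then rise.

```bash
python3 -m crank '[{"x":-0.001,"y":-0.001,"z":0.003,"rx":0,"ry":0,"rz":0,"hand":0},{"x":-0.001,"y":-0.001,"z":0.006,"rx":0,"ry":0,"rz":0,"hand":0},{"x":-0.001,"y":-0.001,"z":0.008,"rx":0,"ry":0,"rz":0,"hand":0},{"x":-0.001,"y":-0.001,"z":0.009,"rx":0,"ry":0,"rz":0,"hand":0},{"x":-0.001,"y":-0.001,"z":0.009,"rx":0,"ry":0,"rz":0,"hand":0},{"x":-0.001,"y":-0.001,"z":0.009,"rx":0,"ry":0,"rz":0,"hand":0},{"x":-0.001,"y":-0.001,"z":0.009,"rx":0,"ry":0,"rz":0,"hand":0},{"x":-0.001,"y":-0.001,"z":0.009,"rx":0,"ry":0,"rz":0,"hand":80},{"x":-0.001,"y":-0.001,"z":0.009,"rx":0,"ry":0,"rz":0,"hand":100},{"x":-0.001,"y":-0.001,"z":0.009,"rx":0,"ry":0,"rz":0,"hand":100}]'
```

```text
t: 9.5
tool_pos: [0.572, -0.1368, 0.0875]
tool_rot: [[-0.0, 1.0, 0.0], [1.0, 0.0, -0.0], [-0.0, 0.0, -1.0]]
force: [0.6, 0.5, 0.7]
width: 0.0855
gripper_force: 0.0
```

```bash
python3 -m crank '[{"x":0,"y":0,"z":0,"rx":0,"ry":0,"rz":0,"hand":100},{"x":0,"y":0,"z":-0.02,"rx":0,"ry":0,"rz":0,"hand":100},{"x":0,"y":0,"z":-0.05,"rx":0,"ry":0,"rz":0,"hand":100},{"x":0,"y":0,"z":-0.085,"rx":0,"ry":0,"rz":0,"hand":100},{"x":-0.03,"y":-0.015,"z":-0.1,"rx":0,"ry":0,"rz":0,"hand":80},{"x":-0.065,"y":-0.04,"z":-0.1,"rx":0,"ry":0,"rz":0,"hand":60},{"x":-0.105,"y":-0.062,"z":-0.1,"rx":0,"ry":0,"rz":0,"hand":60},{"x":-0.145,"y":-0.084,"z":-0.1,"rx":0,"ry":0,"rz":0,"hand":60},{"x":-0.185,"y":-0.106,"z":-0.08,"rx":0,"ry":0,"rz":0,"hand":60},{"x":-0.22,"y":-0.124,"z":-0.06,"rx":0,"ry":0,"rz":0,"hand":60}]'; python3 s.py; python3 - <<'E'
from m import *
for n in("top","side"):
    p=get_image(n); W=cloud(p); cv2.imwrite(f"pics/{n}1.png",p["color"])
    with np.errstate(invalid='ignore'):
        for nm,c,a,b in[("beaker",(.572,-.137),.125,.145),("lidknob",(.444,-.378),.025,.04)]:
            P=W[(W[...,2]>a)&(W[...,2]<b)&(np.hypot(W[...,0]-c[0],W[...,1]-c[1])<.05)]
            if len(P)>4: print(n,nm,circ(P))
E
```

```text
t: 10.5
tool_pos: [0.4466, -0.3595, 0.1476]
tool_rot: [[0.001, 1.0, 0.001], [1.0, -0.001, -0.002], [-0.002, 0.001, -1.0]]
force: [0.5, -0.2, -0.1]
width: 0.0511
gripper_force: 0.0
10.5 [ 0.4466 -0.3595  0.1476] [[0.001, 1.0, 0.001], [1.0, -0.001, -0.002], [-0.002, 0.001, -1.0]] w 0.0511 gf 0.0 F [ 0.5 -0.2 -0.1] q [ 0.91  0.48 -0.46  1.78  0.26  0.94  0.35]
top beaker (array([ 0.5713, -0.1353]), 0.0315, 179, np.float64(0.1337))
top lidknob (array([ 0.4437, -0.3781]), 0.0102, 66, np.float64(0.0328))
side beaker (array([ 0.5739, -0.1319]), 0.0344, 166, np.float64(0.1312))
side lidknob (array([ 0.4455, -0.3763]), 0.0103, 27, np.float64(0.0312))
```

```bash
python3 -m crank '[{"x":-0.015,"y":-0.003,"z":0.01,"rx":0,"ry":0,"rz":0,"hand":60},{"x":-0.022,"y":-0.003,"z":0.03,"rx":0,"ry":0,"rz":0,"hand":60},{"x":-0.022,"y":-0.003,"z":0.06,"rx":0,"ry":0,"rz":0,"hand":60},{"x":-0.022,"y":-0.003,"z":0.08,"rx":0,"ry":0,"rz":0,"hand":60},{"x":-0.022,"y":-0.003,"z":0.1,"rx":0,"ry":0,"rz":0,"hand":60},{"x":-0.022,"y":-0.003,"z":0.115,"rx":0,"ry":0,"rz":0,"hand":60},{"x":-0.022,"y":-0.003,"z":0.125,"rx":0,"ry":0,"rz":0,"hand":60},{"x":-0.022,"y":-0.003,"z":0.125,"rx":0,"ry":0,"rz":0,"hand":60},{"x":-0.022,"y":-0.003,"z":0.125,"rx":0,"ry":0,"rz":0,"hand":60},{"x":-0.022,"y":-0.003,"z":0.125,"rx":0,"ry":0,"rz":0,"hand":60}]'
```

```text
t: 11.6
tool_pos: [0.4454, -0.3792, 0.0232]
tool_rot: [[-0.0, 1.0, 0.001], [1.0, 0.0, -0.001], [-0.001, 0.001, -1.0]]
force: [0.2, 1.0, -0.1]
width: 0.0512
gripper_force: 0.0
```

```bash
python3 -m crank '[{"x":0,"y":-0.001,"z":0.006,"rx":0,"ry":0,"rz":0,"hand":60},{"x":0,"y":-0.001,"z":0.011,"rx":0,"ry":0,"rz":0,"hand":60},{"x":0,"y":-0.001,"z":0.013,"rx":0,"ry":0,"rz":0,"hand":60},{"x":0,"y":-0.001,"z":0.013,"rx":0,"ry":0,"rz":0,"hand":30},{"x":0,"y":-0.001,"z":0.013,"rx":0,"ry":0,"rz":0,"hand":0},{"x":0,"y":-0.001,"z":0.013,"rx":0,"ry":0,"rz":0,"hand":0},{"x":0,"y":-0.001,"z":0.013,"rx":0,"ry":0,"rz":0,"hand":0},{"x":0,"y":-0.001,"z":0.013,"rx":0,"ry":0,"rz":0,"hand":0},{"x":0,"y":-0.001,"z":0.013,"rx":0,"ry":0,"rz":0,"hand":0},{"x":0,"y":-0.001,"z":0.013,"rx":0,"ry":0,"rz":0,"hand":0}]'
```

```text
t: 12.6
tool_pos: [0.444, -0.3789, 0.0095]
tool_rot: [[-0.0, 1.0, 0.0], [1.0, 0.0, -0.0], [-0.0, 0.0, -1.0]]
force: [-1.4, 1.0, 4.6]
width: 0.0185
gripper_force: 58.8
```

```bash
python3 -m crank '[{"x":0,"y":0,"z":-0.01,"rx":0,"ry":0,"rz":0,"hand":0},{"x":0,"y":0,"z":-0.04,"rx":0,"ry":0,"rz":0,"hand":0},{"x":0,"y":0,"z":-0.08,"rx":0,"ry":0,"rz":0,"hand":0},{"x":0,"y":0,"z":-0.125,"rx":0,"ry":0,"rz":0,"hand":0},{"x":0,"y":0,"z":-0.165,"rx":0,"ry":0,"rz":0,"hand":0},{"x":0.02,"y":0.01,"z":-0.18,"rx":0,"ry":0,"rz":0,"hand":0},{"x":0.05,"y":0.027,"z":-0.185,"rx":0,"ry":0,"rz":0,"hand":0},{"x":0.09,"y":0.048,"z":-0.185,"rx":0,"ry":0,"rz":0,"hand":0},{"x":0.13,"y":0.069,"z":-0.185,"rx":0,"ry":0,"rz":0,"hand":0},{"x":0.16,"y":0.085,"z":-0.185,"rx":0,"ry":0,"rz":0,"hand":0}]'; python3 s.py
```

```text
t: 13.6
tool_pos: [0.5297, -0.2157, 0.1951]
tool_rot: [[-0.002, 1.0, 0.001], [1.0, 0.002, 0.001], [0.001, 0.001, -1.0]]
force: [0.3, 0.3, -0.4]
width: 0.0177
gripper_force: 58.7
13.6 [ 0.5297 -0.2157  0.1951] [[-0.002, 1.0, 0.001], [1.0, 0.002, 0.001], [0.001, 0.001, -1.0]] w 0.0177 gf 58.672587275505066 F [ 0.3  0.3 -0.4] q [ 0.66  0.44 -0.51  1.72  0.24  1.05  0.07]
```

```bash
python3 -m crank '[{"x":0.02,"y":0.01,"z":0,"rx":0,"ry":0,"rz":0,"hand":0},{"x":0.05,"y":0.025,"z":0,"rx":0,"ry":0,"rz":0,"hand":0},{"x":0.073,"y":0.038,"z":0,"rx":0,"ry":0,"rz":0,"hand":0},{"x":0.0825,"y":0.043,"z":0.005,"rx":0,"ry":0,"rz":0,"hand":0},{"x":0.0825,"y":0.043,"z":0.018,"rx":0,"ry":0,"rz":0,"hand":0},{"x":0.0825,"y":0.043,"z":0.03,"rx":0,"ry":0,"rz":0,"hand":0},{"x":0.0825,"y":0.043,"z":0.038,"rx":0,"ry":0,"rz":0,"hand":0},{"x":0.0825,"y":0.043,"z":0.04,"rx":0,"ry":0,"rz":0,"hand":0},{"x":0.0825,"y":0.043,"z":0.04,"rx":0,"ry":0,"rz":0,"hand":0},{"x":0.0825,"y":0.043,"z":0.04,"rx":0,"ry":0,"rz":0,"hand":0}]'; python3 - <<'E'
from m import *
p=get_image("side"); cv2.imwrite("pics/s2.png",cv2.resize(p["color"][140:290,220:420],None,fx=4,fy=4))
E
```

```text
t: 14.6
tool_pos: [0.5718, -0.1369, 0.1546]
tool_rot: [[0.001, 1.0, 0.0], [1.0, -0.001, -0.0], [-0.0, 0.0, -1.0]]
force: [-0.1, 0.6, -0.9]
width: 0.0177
gripper_force: 58.7
```

View pics/s2.png

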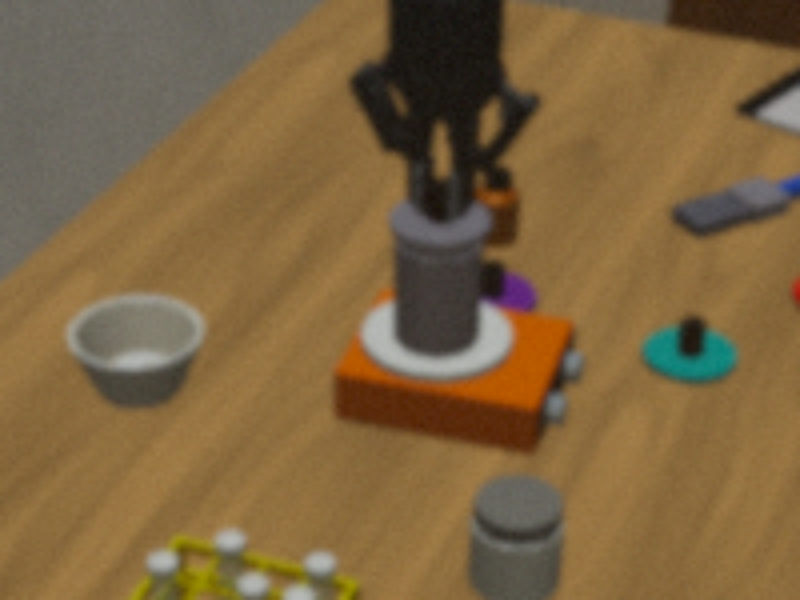

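The beaker stands centred on the plate at about (437,335). The level grey lid hovers right over its mouth at (440,225). Lower and release.

```bash
python3 -m crank '[{"x":0,"y":0,"z":0.004,"rx":0,"ry":0,"rz":0,"hand":0},{"x":0,"y":0,"z":0.007,"rx":0,"ry":0,"rz":0,"hand":0},{"x":0,"y":0,"z":0.009,"rx":0,"ry":0,"rz":0,"hand":0},{"x":0,"y":0,"z":0.01,"rx":0,"ry":0,"rz":0,"hand":0},{"x":0,"y":0,"z":0.01,"rx":0,"ry":0,"rz":0,"hand":0},{"x":0,"y":0,"z":0.01,"rx":0,"ry":0,"rz":0,"hand":0},{"x":0,"y":0,"z":0.01,"rx":0,"ry":0,"rz":0,"hand":30},{"x":0,"y":0,"z":0.01,"rx":0,"ry":0,"rz":0,"hand":50},{"x":0,"y":0,"z":0.01,"rx":0,"ry":0,"rz":0,"hand":60},{"x":0,"y":0,"z":0.01,"rx":0,"ry":0,"rz":0,"hand":60}]'
```

```text
t: 15.65
tool_pos: [0.5718, -0.1363, 0.1442]
tool_rot: [[-0.0, 1.0, -0.0], [1.0, 0.0, 0.0], [0.0, -0.0, -1.0]]
force: [0.1, -0.3, 0.6]
width: 0.0511
gripper_force: 0.0
```

```bash
python3 -m crank '[{"x":0,"y":0,"z":-0.01,"rx":0,"ry":0,"rz":0,"hand":60},{"x":0,"y":0,"z":-0.03,"rx":0,"ry":0,"rz":0,"hand":60},{"x":0,"y":0,"z":-0.055,"rx":0,"ry":0,"rz":0,"hand":70},{"x":0.03,"y":-0.01,"z":-0.075,"rx":0,"ry":0,"rz":0,"hand":100},{"x":0.07,"y":-0.02,"z":-0.085,"rx":0,"ry":0,"rz":0,"hand":100},{"x":0.115,"y":-0.032,"z":-0.085,"rx":0,"ry":0,"rz":0,"hand":100},{"x":0.16,"y":-0.044,"z":-0.085,"rx":0,"ry":0,"rz":0,"hand":100},{"x":0.205,"y":-0.056,"z":-0.085,"rx":0,"ry":0,"rz":0,"hand":100},{"x":0.25,"y":-0.068,"z":-0.085,"rx":0,"ry":0,"rz":0,"hand":100},{"x":0.295,"y":-0.08,"z":-0.085,"rx":0,"ry":0,"rz":0,"hand":100}]'; python3 s.py;  python3 - <<'E'
from m import *
p=get_image("top"); W=cloud(p); cv2.imwrite("pics/t3.png",cv2.resize(p["color"][170:300,260:430],None,fx=4,fy=4))
with np.errstate(invalid='ignore'):
    for nm,a,b in[("lid",.13,.15),("knob",.155,.175)]:
        P=W[(W[...,2]>a)&(W[...,2]<b)&(np.hypot(W[...,0]-.572,W[...,1]+.137)<.06)]
        if len(P)>4: print(nm,circ(P))
E
```

```text
t: 16.65
tool_pos: [0.4912, 0.1604, 0.2303]
tool_rot: [[0.0, 1.0, 0.001], [1.0, -0.0, 0.0], [0.0, 0.001, -1.0]]
force: [1.8, 0.5, -0.1]
width: 0.0854
gripper_force: 0.0
16.65 [0.4912 0.1604 0.2303] [[0.0, 1.0, 0.001], [1.0, -0.0, 0.0], [0.0, 0.001, -1.0]] w 0.0854 gf 0.0 F [ 1.8  0.5 -0.1] q [ 0.08  0.33 -0.65  1.8   0.23  1.08 -0.64]
lid (array([ 0.5711, -0.137 ]), 0.0362, 846, np.float64(0.1407))
knob (array([ 0.5706, -0.1368]), 0.01, 84, np.float64(0.1662))
```

```bash
python3 -m crank '[{"x":0.04,"y":-0.01,"z":0,"rx":0,"ry":0,"rz":0,"hand":100},{"x":0.085,"y":-0.02,"z":0,"rx":0,"ry":0,"rz":0,"hand":100},{"x":0.13,"y":-0.03,"z":0,"rx":0,"ry":0,"rz":0,"hand":100},{"x":0.17,"y":-0.038,"z":0,"rx":0,"ry":0,"rz":0,"hand":100},{"x":0.205,"y":-0.044,"z":0,"rx":0,"ry":0,"rz":0,"hand":100},{"x":0.22,"y":-0.0465,"z":0.02,"rx":0,"ry":0,"rz":0,"hand":100},{"x":0.22,"y":-0.0465,"z":0.05,"rx":0,"ry":0,"rz":0,"hand":100},{"x":0.22,"y":-0.0465,"z":0.07,"rx":0,"ry":0,"rz":0,"hand":100},{"x":0.22,"y":-0.0465,"z":0.08,"rx":0,"ry":0,"rz":0,"hand":100},{"x":0.22,"y":-0.0465,"z":0.08,"rx":0,"ry":0,"rz":0,"hand":100}]'
```

```text
t: 17.7
tool_pos: [0.4451, 0.3779, 0.1486]
tool_rot: [[0.0, 1.0, -0.001], [1.0, -0.0, -0.001], [-0.001, -0.001, -1.0]]
force: [0.1, -0.3, 1.0]
width: 0.0852
gripper_force: 0.0
```

```bash
python3 -m crank '[{"x":0.001,"y":0,"z":0.02,"rx":0,"ry":0,"rz":0,"hand":100},{"x":0.001,"y":0,"z":0.045,"rx":0,"ry":0,"rz":0,"hand":100},{"x":0.001,"y":0,"z":0.07,"rx":0,"ry":0,"rz":0,"hand":100},{"x":0.001,"y":0,"z":0.087,"rx":0,"ry":0,"rz":0,"hand":100},{"x":0.001,"y":0,"z":0.097,"rx":0,"ry":0,"rz":0,"hand":100},{"x":0.001,"y":0,"z":0.097,"rx":0,"ry":0,"rz":0,"hand":60},{"x":0.001,"y":0,"z":0.097,"rx":0,"ry":0,"rz":0,"hand":20},{"x":0.001,"y":0,"z":0.097,"rx":0,"ry":0,"rz":0,"hand":0},{"x":0.001,"y":0,"z":0.097,"rx":0,"ry":0,"rz":0,"hand":0},{"x":0.001,"y":0,"z":0.097,"rx":0,"ry":0,"rz":0,"hand":0}]'
```

```text
t: 18.7
tool_pos: [0.4455, 0.3805, 0.054]
tool_rot: [[-0.0, 1.0, 0.002], [1.0, 0.0, 0.002], [0.002, 0.002, -1.0]]
force: [-3.2, -1.7, 6.7]
width: 0.0549
gripper_force: 63.0
```

```bash
python3 -m crank '[{"x":0,"y":0,"z":-0.015,"rx":0,"ry":0,"rz":0,"hand":0},{"x":0,"y":0,"z":-0.05,"rx":0,"ry":0,"rz":0,"hand":0},{"x":0,"y":0,"z":-0.095,"rx":0,"ry":0,"rz":0,"hand":0},{"x":0,"y":0,"z":-0.135,"rx":0,"ry":0,"rz":0,"hand":0},{"x":-0.02,"y":0.009,"z":-0.15,"rx":0,"ry":0,"rz":0,"hand":0},{"x":-0.055,"y":0.024,"z":-0.15,"rx":0,"ry":0,"rz":0,"hand":0},{"x":-0.095,"y":0.042,"z":-0.15,"rx":0,"ry":0,"rz":0,"hand":0},{"x":-0.135,"y":0.06,"z":-0.15,"rx":0,"ry":0,"rz":0,"hand":0},{"x":-0.175,"y":0.077,"z":-0.15,"rx":0,"ry":0,"rz":0,"hand":0},{"x":-0.215,"y":0.094,"z":-0.15,"rx":0,"ry":0,"rz":0,"hand":0}]'; python3 s.py
```

```text
t: 19.7
tool_pos: [0.5397, 0.1629, 0.2038]
tool_rot: [[-0.0, 1.0, 0.001], [1.0, 0.0, 0.0], [0.0, 0.001, -1.0]]
force: [1.3, 0.2, -3.1]
width: 0.0548
gripper_force: 64.4
19.7 [0.5397 0.1629 0.2038] [[-0.0, 1.0, 0.001], [1.0, 0.0, 0.0], [0.0, 0.001, -1.0]] w 0.0548 gf 64.39250717929099 F [ 1.3  0.2 -3.1] q [ 0.07  0.44 -0.64  1.72  0.29  1.07 -0.66]
```

```bash
python3 -m crank '[{"x":-0.03,"y":0.013,"z":0,"rx":0,"ry":0,"rz":0,"hand":0},{"x":-0.058,"y":0.026,"z":0,"rx":0,"ry":0,"rz":0,"hand":0},{"x":-0.076,"y":0.034,"z":0,"rx":0,"ry":0,"rz":0,"hand":0},{"x":-0.076,"y":0.034,"z":0.02,"rx":0,"ry":0,"rz":0,"hand":0},{"x":-0.076,"y":0.034,"z":0.05,"rx":0,"ry":0,"rz":0,"hand":0},{"x":-0.076,"y":0.034,"z":0.08,"rx":0,"ry":0,"rz":0,"hand":0},{"x":-0.076,"y":0.034,"z":0.105,"rx":0,"ry":0,"rz":0,"hand":0},{"x":-0.076,"y":0.034,"z":0.125,"rx":0,"ry":0,"rz":0,"hand":0},{"x":-0.076,"y":0.034,"z":0.135,"rx":0,"ry":0,"rz":0,"hand":0},{"x":-0.076,"y":0.034,"z":0.135,"rx":0,"ry":0,"rz":0,"hand":0}]'; python3 s.py
```

```text
t: 20.7
tool_pos: [0.5728, 0.0884, 0.067]
tool_rot: [[-0.0, 1.0, -0.001], [1.0, 0.0, -0.0], [-0.0, -0.001, -1.0]]
force: [-0.8, 0.4, -2.3]
width: 0.0543
gripper_force: 64.3
20.7 [0.5728 0.0884 0.067 ] [[-0.0, 1.0, -0.001], [1.0, 0.0, -0.0], [-0.0, -0.001, -1.0]] w 0.0543 gf 64.33939206821378 F [-0.8  0.4 -2.3] q [ 0.13  0.61 -0.54  1.82  0.42  0.82 -0.62]
```

```bash
python3 -m crank '[{"x":0,"y":0,"z":0.006,"rx":0,"ry":0,"rz":0,"hand":0},{"x":0,"y":0,"z":0.01,"rx":0,"ry":0,"rz":0,"hand":0},{"x":0,"y":0,"z":0.0125,"rx":0,"ry":0,"rz":0,"hand":0},{"x":0,"y":0,"z":0.0135,"rx":0,"ry":0,"rz":0,"hand":0},{"x":0,"y":0,"z":0.0135,"rx":0,"ry":0,"rz":0,"hand":0},{"x":0,"y":0,"z":0.0135,"rx":0,"ry":0,"rz":0,"hand":0},{"x":0,"y":0,"z":0.0135,"rx":0,"ry":0,"rz":0,"hand":50},{"x":0,"y":0,"z":0.0135,"rx":0,"ry":0,"rz":0,"hand":90},{"x":0,"y":0,"z":0.0135,"rx":0,"ry":0,"rz":0,"hand":100},{"x":0,"y":0,"z":0.0135,"rx":0,"ry":0,"rz":0,"hand":100}]'
```

```text
t: 21.7
tool_pos: [0.5735, 0.0887, 0.0539]
tool_rot: [[-0.0, 1.0, 0.0], [1.0, 0.0, 0.0], [0.0, 0.0, -1.0]]
force: [0.5, -0.6, -0.3]
width: 0.0851
gripper_force: 0.0
```

```bash
python3 -m crank '[{"x":0,"y":0,"z":-0.015,"rx":0,"ry":0,"rz":0,"hand":100},{"x":0,"y":0,"z":-0.05,"rx":0,"ry":0,"rz":0,"hand":100},{"x":0,"y":0,"z":-0.09,"rx":0,"ry":0,"rz":0,"hand":100},{"x":0,"y":0,"z":-0.12,"rx":0,"ry":0,"rz":0,"hand":100},{"x":-0.01,"y":-0.03,"z":-0.125,"rx":0,"ry":0,"rz":0,"hand":100},{"x":-0.025,"y":-0.065,"z":-0.125,"rx":0,"ry":0,"rz":0,"hand":100},{"x":-0.04,"y":-0.1,"z":-0.125,"rx":0,"ry":0,"rz":0,"hand":100},{"x":-0.051,"y":-0.126,"z":-0.12,"rx":0,"ry":0,"rz":0,"hand":100},{"x":-0.051,"y":-0.126,"z":-0.1,"rx":0,"ry":0,"rz":0,"hand":100},{"x":-0.051,"y":-0.126,"z":-0.07,"rx":0,"ry":0,"rz":0,"hand":100}]'; python3 s.py
```

```text
t: 22.7
tool_pos: [0.4483, 0.0373, 0.1257]
tool_rot: [[0.001, 1.0, 0.005], [1.0, -0.001, -0.001], [-0.001, 0.005, -1.0]]
force: [0.2, -0.7, -0.3]
width: 0.0858
gripper_force: 0.0
22.7 [0.4483 0.0373 0.1257] [[0.001, 1.0, 0.005], [1.0, -0.001, -0.001], [-0.001, 0.005, -1.0]] w 0.0858 gf 0.0 F [ 0.2 -0.7 -0.3] q [ 0.31  0.36 -0.64  2.08  0.3   0.79 -0.51]
```

```bash
python3 -m crank '[{"x":-0.001,"y":-0.001,"z":0.02,"rx":0,"ry":0,"rz":0,"hand":100},{"x":-0.001,"y":-0.001,"z":0.05,"rx":0,"ry":0,"rz":0,"hand":100},{"x":-0.001,"y":-0.001,"z":0.08,"rx":0,"ry":0,"rz":0,"hand":100},{"x":-0.001,"y":-0.001,"z":0.1,"rx":0,"ry":0,"rz":0,"hand":100},{"x":-0.001,"y":-0.001,"z":0.105,"rx":0,"ry":0,"rz":0,"hand":100},{"x":-0.001,"y":-0.001,"z":0.105,"rx":0,"ry":0,"rz":0,"hand":60},{"x":-0.001,"y":-0.001,"z":0.105,"rx":0,"ry":0,"rz":0,"hand":20},{"x":-0.001,"y":-0.001,"z":0.105,"rx":0,"ry":0,"rz":0,"hand":0},{"x":-0.001,"y":-0.001,"z":0.105,"rx":0,"ry":0,"rz":0,"hand":0},{"x":-0.001,"y":-0.001,"z":0.105,"rx":0,"ry":0,"rz":0,"hand":0}]'
```

```text
t: 23.7
tool_pos: [0.4471, 0.0369, 0.0203]
tool_rot: [[-0.0, 1.0, 0.002], [1.0, 0.0, -0.0], [-0.0, 0.002, -1.0]]
force: [-1.7, 1.3, 7.7]
width: 0.0583
gripper_force: 63.7
```

```bash
python3 -m crank '[{"x":0,"y":0,"z":-0.015,"rx":0,"ry":0,"rz":0,"hand":0},{"x":0,"y":0,"z":-0.05,"rx":0,"ry":0,"rz":0,"hand":0},{"x":0,"y":0,"z":-0.095,"rx":0,"ry":0,"rz":0,"hand":0},{"x":0,"y":0,"z":-0.14,"rx":0,"ry":0,"rz":0,"hand":0},{"x":0.02,"y":0.01,"z":-0.16,"rx":0,"ry":0,"rz":0,"hand":0},{"x":0.055,"y":0.027,"z":-0.16,"rx":0,"ry":0,"rz":0,"hand":0},{"x":0.095,"y":0.046,"z":-0.16,"rx":0,"ry":0,"rz":0,"hand":0},{"x":0.135,"y":0.066,"z":-0.16,"rx":0,"ry":0,"rz":0,"hand":0},{"x":0.175,"y":0.085,"z":-0.16,"rx":0,"ry":0,"rz":0,"hand":0},{"x":0.21,"y":0.102,"z":-0.16,"rx":0,"ry":0,"rz":0,"hand":0}]'; python3 s.py
```

```text
t: 24.7
tool_pos: [0.5488, 0.2487, 0.1799]
tool_rot: [[-0.0, 1.0, 0.001], [1.0, 0.0, 0.001], [0.001, 0.001, -1.0]]
force: [0.7, 0.9, -1.4]
width: 0.0586
gripper_force: 65.5
24.7 [0.5488 0.2487 0.1799] [[-0.0, 1.0, 0.001], [1.0, 0.0, 0.001], [0.001, 0.001, -1.0]] w 0.0586 gf 65.48236727714539 F [ 0.7  0.9 -1.4] q [-0.07  0.53 -0.65  1.66  0.35  1.08 -0.83]
```

```bash
python3 -m crank '[{"x":0.015,"y":0.008,"z":0,"rx":0,"ry":0,"rz":0,"hand":0},{"x":0.028,"y":0.0145,"z":0.01,"rx":0,"ry":0,"rz":0,"hand":0},{"x":0.028,"y":0.0145,"z":0.04,"rx":0,"ry":0,"rz":0,"hand":0},{"x":0.028,"y":0.0145,"z":0.075,"rx":0,"ry":0,"rz":0,"hand":0},{"x":0.028,"y":0.0145,"z":0.11,"rx":0,"ry":0,"rz":0,"hand":0},{"x":0.028,"y":0.0145,"z":0.135,"rx":0,"ry":0,"rz":0,"hand":0},{"x":0.028,"y":0.0145,"z":0.145,"rx":0,"ry":0,"rz":0,"hand":0},{"x":0.028,"y":0.0145,"z":0.148,"rx":0,"ry":0,"rz":0,"hand":0},{"x":0.028,"y":0.0145,"z":0.148,"rx":0,"ry":0,"rz":0,"hand":0},{"x":0.028,"y":0.0145,"z":0.148,"rx":0,"ry":0,"rz":0,"hand":0}]'
```

```text
t: 25.7
tool_pos: [0.5636, 0.2751, 0.0323]
tool_rot: [[0.0, 1.0, 0.002], [1.0, -0.0, 0.001], [0.001, 0.002, -1.0]]
force: [0.4, -0.4, -2.4]
width: 0.0584
gripper_force: 65.4
```

```bash
python3 -m crank '[{"x":0,"y":0,"z":0.006,"rx":0,"ry":0,"rz":0,"hand":0},{"x":0,"y":0,"z":0.01,"rx":0,"ry":0,"rz":0,"hand":0},{"x":0,"y":0,"z":0.0115,"rx":0,"ry":0,"rz":0,"hand":0},{"x":0,"y":0,"z":0.012,"rx":0,"ry":0,"rz":0,"hand":0},{"x":0,"y":0,"z":0.012,"rx":0,"ry":0,"rz":0,"hand":0},{"x":0,"y":0,"z":0.012,"rx":0,"ry":0,"rz":0,"hand":0},{"x":0,"y":0,"z":0.012,"rx":0,"ry":0,"rz":0,"hand":50},{"x":0,"y":0,"z":0.012,"rx":0,"ry":0,"rz":0,"hand":90},{"x":0,"y":0,"z":0.012,"rx":0,"ry":0,"rz":0,"hand":100},{"x":0,"y":0,"z":0.012,"rx":0,"ry":0,"rz":0,"hand":100}]'
```

```text
t: 26.7
tool_pos: [0.5628, 0.2747, 0.0187]
tool_rot: [[-0.0, 1.0, 0.0], [1.0, 0.0, -0.0], [-0.0, 0.0, -1.0]]
force: [-0.9, 0.0, 0.5]
width: 0.0852
gripper_force: 0.0
```

```bash
python3 -m crank '[{"x":0,"y":0,"z":-0.015,"rx":0,"ry":0,"rz":0,"hand":100},{"x":0,"y":0,"z":-0.05,"rx":0,"ry":0,"rz":0,"hand":100},{"x":0,"y":0,"z":-0.095,"rx":0,"ry":0,"rz":0,"hand":100},{"x":0,"y":0,"z":-0.14,"rx":0,"ry":0,"rz":0,"hand":100},{"x":0.01,"y":-0.03,"z":-0.17,"rx":0,"ry":0,"rz":0,"hand":100},{"x":0.03,"y":-0.06,"z":-0.19,"rx":0,"ry":0,"rz":0,"hand":100},{"x":0.06,"y":-0.09,"z":-0.2,"rx":0,"ry":0,"rz":0,"hand":100},{"x":0.095,"y":-0.12,"z":-0.2,"rx":0,"ry":0,"rz":0,"hand":100},{"x":0.13,"y":-0.14,"z":-0.2,"rx":0,"ry":0,"rz":0,"hand":100},{"x":0.15,"y":-0.15,"z":-0.2,"rx":0,"ry":0,"rz":0,"hand":100}]'; python3 - <<'E'
from m import *
for n in("top","side"):
    p=get_image(n); W=cloud(p); cv2.imwrite(f"pics/{n}9.png",p["color"])
    with np.errstate(invalid='ignore'):
        for nm,c,a,b in[("lid",(.572,-.137),.13,.15),("knob",(.572,-.137),.155,.175),("bottle",(.573,.088),.1,.12),("jar",(.5635,.2754),.055,.072)]:
            P=W[(W[...,2]>a)&(W[...,2]<b)&(np.hypot(W[...,0]-c[0],W[...,1]-c[1])<.047)]
            if len(P)>4: print(n,nm,circ(P))
    P,s=tops(p,"rack",.05,.067); print(cv2.minAreaRect(P[:,:2].astype(np.float32)*1000))
E
python3 s.py
```

```text
t: 27.7
tool_pos: [0.4094, 0.4279, 0.2206]
tool_rot: [[-0.005, 1.0, 0.0], [1.0, 0.005, 0.002], [0.002, 0.0, -1.0]]
force: [0.5, 0.7, -0.4]
width: 0.0855
gripper_force: 0.0
top lid (array([ 0.5713, -0.1368]), 0.036, 851, np.float64(0.1409))
top knob (array([ 0.5712, -0.1365]), 0.0104, 86, np.float64(0.1666))
top bottle (array([0.5705, 0.0868]), 0.0163, 197, np.float64(0.1143))
top jar (array([0.5627, 0.2729]), 0.0294, 545, np.float64(0.0643))
((568.2433471679688, 179.5220947265625), (123.32945251464844, 71.56232452392578), 2.625319480895996)
side lid (array([ 0.5716, -0.1342]), 0.0386, 251, np.float64(0.1413))
side knob (array([ 0.572 , -0.1323]), 0.011, 46, np.float64(0.1645))
side jar (array([0.5639, 0.2755]), 0.0297, 286, np.float64(0.065))
((571.0631103515625, 229.43170166015625), (77.99156188964844, 109.31989288330078), 69.51803588867188)
27.9 [0.4125 0.4247 0.2194] [[-0.001, 1.0, 0.0], [1.0, 0.001, -0.0], [-0.0, 0.0, -1.0]] w 0.0852 gf 0.0 F [-0.3 -0.8  0.6] q [-0.41  0.49 -0.7   1.63  0.34  1.15 -1.19]
```

View pics/top9.png

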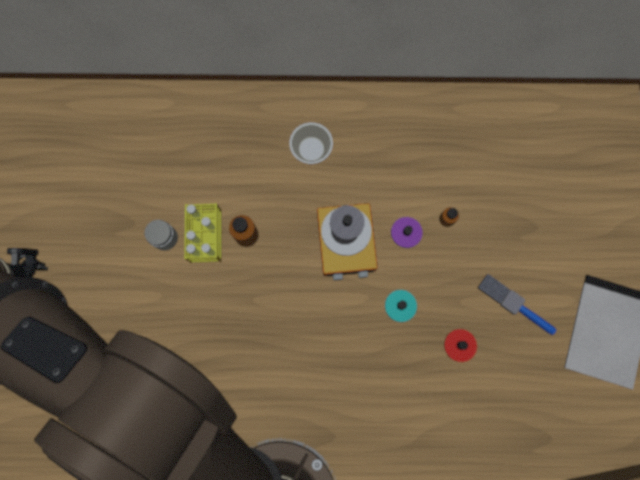

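View pics/side9.png

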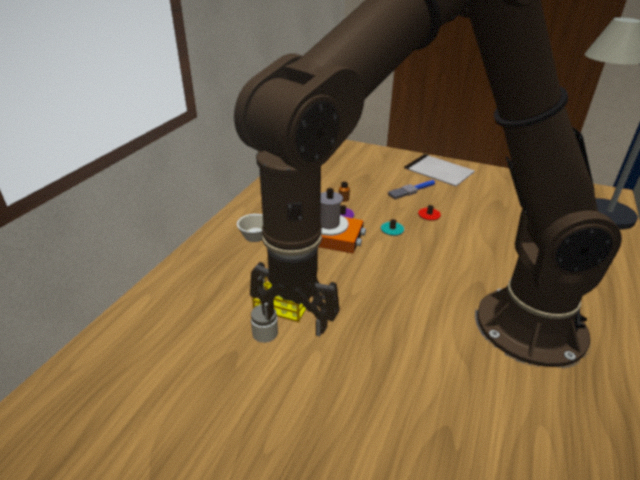

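Top view: the jar (160,234) and the bottle (243,229) stand on either side of the rack (203,233), at +93 and -93 mm. The lid (347,223) is centred on the beaker over the plate, the bystanders are unmoved and the arm is clear.

```bash
python3 -c "
from bench import *
print(job_done())"
```

```text
the job is handed in; nothing more can be done
None
```

I handed the job in with all four things placed: the beaker on the stirrer's plate with the steel lid on it, the tall bottle on the rack's stirrer side and the jar on its other side. The last top-camera check put them within the stated tolerances and the bystanders looked unmoved, but the hand-in gave no verdict.

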